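# Unscrew the transport canister and take out the sample tube

### The arm

A 7-joint arm with a two-finger parallel gripper is mounted at the origin on a cart in front of the work surface, level with it; the furniture and walls round the work are solid. World frame = base frame: x ahead of the robot, y to its left, z up, the work surface at z = 0. Lengths are in m, angles in rad, forces in N, time in s.
With the tool pointing down it reaches from about 0.425 to 0.875 m from the base axis. Payload 8.4 kg.
Tool frame: the origin (TCP) lies where the fingers leave the gripper's body, on its centre line; the fingertips stand 70 mm ahead of it and the grasp point (between the pads) lies 51 mm ahead of it; z points along the fingers, x is the direction in which the jaws open and shut, and the axes are right-handed (so a half turn about z gives the same grasp; the last joint's range is limited). The gripper opens to 87 mm and grips with 3 to 60 N. Pads are 19 mm wide; open, the fingers measure 117 mm over their backs; the gripper's body (75 mm by 190 mm) begins 51 mm behind the grasp point.
Start: joints at [1.215, 0.333, 0.04, 1.465, -0.013, 1.343, -0.059], TCP at [0.165, -0.629, 0.292] pointing down, gripper open.
Joint ranges: [-2.58, 2.58], [-0.38, 2.09], [-1.3, 1.39], [0.25, 2.4], [-1.5, 4.64], [0.08, 2.09], [-2.65, 2.65]. Speed limits (rad/s): [2.22, 2.22, 2.79, 2.79, 3.14, 3.14, 3.14].

### API

Orientations are given as a unit quaternion [w, x, y, z].
In Python, from plant import ctrl gives the robot as it stands. The module is installed in compiled form; this text tells all that it offers. Calls block until the motion is done:
- ctrl.move_to(position, orientation): joint-space move of the TCP to a pose.
- ctrl.move_l(position, vel=0.15, ori=None, f_stop=None): straight line of the TCP; ori=None keeps the orientation; vel is the mean speed in m/s. With f_stop (N) it stops when the force on the tool has changed by that much, and returns True; else False.
- ctrl.movej(angles): joint-space move.
- ctrl.let_go() and ctrl.grab(effort=None): open the fingers fully, or close them until they stop; effort is the grip in N (None keeps the last).
- ctrl.dwell(seconds).
- ctrl.solve_ik(position, orientation): joint angles nearest the present ones, or None.
- ctrl.get_image(name): name is "side" or "top" or "wrist"; returns the picture (480x640x3 uint8, red, green, blue); there is no depth.
- ctrl.camera_model(name): a dict with "fx", "fy", "cx", "cy" (pixels), "xyz" and "rotation" of the camera in the world; the wrist camera has in their place "hand_eye" (4x4, takes a point from camera to tool coordinates, whose origin is the TCP and whose axes are the tool frame's). Camera axes: x right, y up, looking along -z (the intrinsics and any distortion apply to the point x, -y, -z); pixel columns grow to the right and rows downward; lengths in m; the calibration is good to about 2 mm. A picture is of the moment at which its call begins: read the wrist's pose just before it. camera_model takes no time and is no camera call.
A pose or a line that the arm cannot do raises ctrl.Unreachable and nothing moves.
- ctrl.finish_job(): hands the job in, once; it reports no verdict.
Readings, each from a call of its own:
- ctrl.current_time_s(): time.
- ctrl.current_joint_positions(): joint angles.
- ctrl.current_joint_vel(): joint speeds.
- ctrl.current_joint_torque(): joint torques, N m.
- ctrl.current_tool_pos(): TCP position.
- ctrl.current_ee_rot(): TCP orientation.
- ctrl.current_force(): force on the tool from outside, world axes, zero at the start.
- ctrl.current_moment(): the same for the moment, N m.
- ctrl.current_gripper_width(): finger opening in m.
Only numpy, scipy, OpenCV 4.12 (cv2) and the standard library are available. Lean on these libraries where they do the work, as an engineer would, in place of code of your own. Each camera call takes 0.05 s, during which the arm holds its last target.

### The job

Unscrew the wide cap of the leaning transport canister (the wider of the two), catch it as it comes free and set it down, closed top upward, on the flat part of the white foam tray. Then draw the sample tube out of the open canister and stand it gently in the steel cup. Drop nothing, do not force the cap, and leave the narrow canister and everything else standing where it is.

Things in the scene. Friction and masses are not known exactly. Their poses are not given: they have to be found in the camera images.
- canister: Wide white canister in a grey stand (base plate 120 x 110 mm) fixed to the desk. Origin under the middle of the stand on the desk (z = 0), z up, +x its back. The canister leans 30 degrees towards -x (the robot): its upward axis is n = (-0.5, 0, 0.866) here, through (0.020, 0, 0.032), the centre of its underside. Body 68 mm diameter up to 38 mm along the axis, then the neck.
- canister_rim (a point): Centre of the neck's rim, on the axis, 68 mm from the underside. The threaded neck is 40 mm in diameter (47 mm over its ridges) and 30 mm long; the bore is 20 mm in diameter and 53 mm deep. It frees and receives the cap only along the axis.
- canister_seat (a point): Point on the axis 38.5 mm from the underside, where the closed cap's underside sits. Right-hand thread as on any jar: counterclockwise, seen from the cap's top, loosens. The cap rises 17 mm per turn and is free after about 1.05 turns (6.6 rad); 2 mm of axial and 1 mm of sideways play; it stays where it is when let go on the thread.
- cap: Grey ribbed screw cap, 58 mm diameter, 67 mm tall, open below (49 mm inside, 63 mm deep). Origin at the centre of its open underside, z towards its closed top. At the start it is screwed fully down, z along the canister's axis. When free it must go about 45 mm further along the axis to clear the tube's head. About 60 g; a grip of 15 to 30 N turns it without slipping.
- tube: Capped sample tube, 16 mm diameter, 83 mm long; origin at the centre of its foot, z towards its cap. It stands loose in the canister's bore, foot on the bore floor, and its head stands about 30 mm out of the rim, hidden under the canister's cap at the start.
- narrow_canister: The narrow white canister on a like stand, with the same 30 degree lean: body 50 mm, its grey cap 38 mm diameter, 86 mm long in all. It is the wrong one; fixed. Origin and axes as for the wide one's stand. It stands left or right of the wide one, about 18 cm away.
- foam_tray: White foam tray, fixed on the desk; origin under its middle, z up. Outline x -94 to 94, y -72 to 72 mm; its flat dimpled top is 30 mm high and spans x -94 to 94, y -43 to 72 mm. The rest (y below -43) is a row of holes.
- dropper: White dropper bottle, 26 mm diameter, 62 mm tall, standing loose on the flat part of the foam tray; origin at the centre of its foot. Leave it standing.
- cup: Open steel cup, 64 mm diameter at the rim, 55 mm tall, 3 mm wall, about 5 mm floor, loose, 250 g; origin at the centre of its underside, z up.
- teal_box: small loose box 66 x 70 x 46 mm (x, y, z) on the desk; origin under its middle. Leave it.
- strip_bottle: loose round bottle with a black cap, 50 mm diameter, 133 mm tall, behind the canisters; origin under its middle. Leave it.
Not all that is in view belongs to the job. There is more than one size of the strip_bottle; the job needs the largest.

How it is judged:
On the way, in this order (a step that is already met when the one before it is completed fails the run):
1. the cap is off the canister (65 mm or more from its seat) and held in the gripper, not dropped (distance between cap and canister_seat above 0.065 m and contact force between the fingers and cap above 0.5 N), for 0.1 s.
2. the cap stands on the foam tray, let go (horizontal distance between cap and foam_tray below 0.12 m and angle between cap's own z axis and vertical below 0.15 rad and contact force between cap and foam_tray above 0.1 N and contact force between the fingers and cap below 0.05 N), for 0.2 s.
3. the tube is drawn out of the canister (height (world z) of tube above 0.09 m), for 0.05 s.
At the end, for the whole second after the job is handed in: Cap level (0.1 rad), top up, at rest on the foam tray, its centre over the flat 30 mm high part; tube at rest in the upright cup, foot under 20 mm above its underside, leaning at most 0.85 rad; dropper, small box and black-capped bottle within 25 mm of their places, upright (x of cap in the frame of foam_tray between -0.09 and 0.09 m and y of cap in the frame of foam_tray between -0.043 and 0.07 m and z of cap in the frame of foam_tray between 0.024 and 0.036 m and angle between each of cap, cup's own z axis and vertical below 0.1 rad and linear speed of each of cap, tube below 0.02 m/s and horizontal distance between tube and cup below 0.03 m and z of tube in the frame of cup between 0 and 0.02 m and angle between tube's own z axis and vertical below 0.85 rad and distance of each of dropper, teal_box, strip_bottle from where it was at the start of the episode below 0.025 m and angle between each of dropper, teal_box, strip_bottle's own z axis and vertical below 0.2 rad); the robot touches nothing.
It fails at once if the cap is dropped (falling free of the gripper faster than 0.6 m/s) (linear speed of cap above 0.6 m/s and contact force between the fingers and cap below 0.05 N).
It fails at once if the cap is wrenched on its thread or forced down (over 120 N between cap and canister) (contact force between cap and canister above 120 N).
It fails at once if the tube is dropped (falling free of the gripper faster than 0.8 m/s) (linear speed of tube above 0.8 m/s and contact force between the fingers and tube below 0.05 N).
It fails at once if the cup is pushed more than 40 mm (distance of cup from where it was at the start of the episode above 0.04 m).
It fails at once if the dropper bottle, the small box or the black-capped bottle is pushed more than 25 mm or knocked over (distance of any of dropper, teal_box, strip_bottle from where it was at the start of the episode above 0.025 m or angle between any of dropper, teal_box, strip_bottle's own z axis and vertical above 0.5 rad).
It also fails if it takes over 72 s, if anything falls off the work surface, if the arm or the gripper's body presses on something with over 40 N, if the wrist force passes 120 N, or if a joint passes its speed limit or range.

## Working session

There is one attempt and no reset: what is moved stays moved. The work goes in short steps, each a Python script; the robot and the scene stay as the last script left them, time stands still between calls to the robot, and variables do not carry over. Pictures are saved under pics/ and viewed, and the job is handed in when it is done.

```bash
mkdir -p pics; python3 - <<'E'
from plant import ctrl
import cv2
for n in ["side","top","wrist"]:
    im=ctrl.get_image(n); cv2.imwrite(f"pics/{n}0.png",im[:,:,::-1]); print(n,ctrl.camera_model(n))
print(ctrl.current_time_s(),ctrl.current_tool_pos(),ctrl.current_ee_rot(),ctrl.current_gripper_width())
E
```

```text
side {'fx': 483.25767868126167, 'fy': 483.25767868126167, 'cx': 312.26085938721235, 'cy': 229.457812706011, 'xyz': array([ 0.33331421, -0.93885197,  0.54548621]), 'rotation': array([ 0.84926234,  0.51307791, -0.05678147, -0.11081696])}
top {'fx': 527.3636570982666, 'fy': 527.3636570982666, 'cx': 320.2131570903426, 'cy': 244.16237808600587, 'xyz': array([ 0.41666529, -0.03244706,  1.14035661]), 'rotation': array([-0.69701078, -0.04467851,  0.05536702,  0.71352245])}
wrist {'fx': 426.1726156803338, 'fy': 426.1726156803338, 'cx': 316.19362307596856, 'cy': 237.23756559249279, 'hand_eye': array([[ 9.99999838e-01,  1.57887890e-04,  5.46292852e-04,
         6.45182254e-04],
       [ 2.93998901e-04, -9.65872658e-01, -2.59017222e-01,
        -7.18011726e-02],
       [ 4.86753647e-04,  2.59017341e-01, -9.65872549e-01,
        -9.20794234e-02],
       [ 0.00000000e+00,  0.00000000e+00,  0.00000000e+00,
         1.00000000e+00]])}
0.15 [ 0.16499237 -0.62842176  0.29155068] [-3.51709848e-04  7.91817409e-01 -6.10757548e-01 -5.33137777e-04] 0.08723239346199324
```

View pics/side0.png

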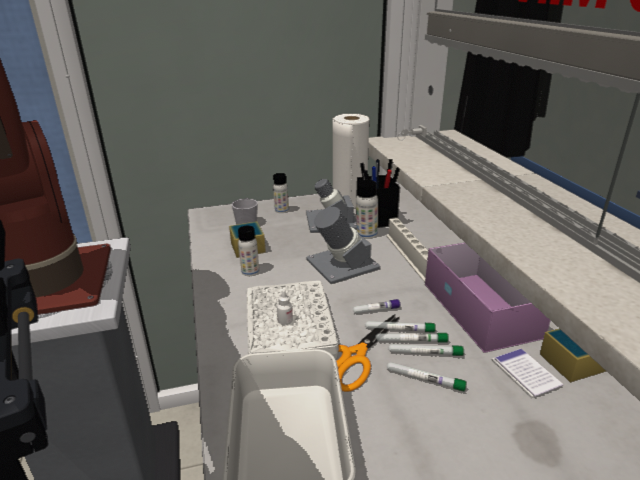

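View pics/top0.png

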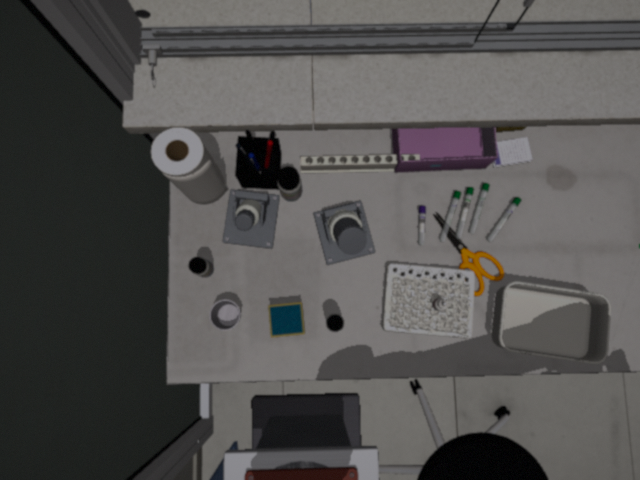

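View pics/wrist0.png

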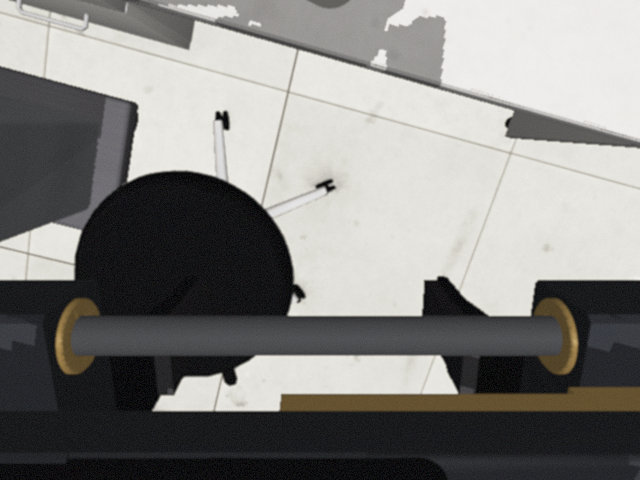

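The side and top views show the scene. In the top view, the wide canister is at about (345,232), the narrow one at (250,218), the tray at (430,300), the dropper at (437,302), the cup at (226,313), the teal box at (287,319), and bottles at (289,180), (335,322) and (200,266). I'll zoom in and calibrate positions.

```bash
cat > h.py <<'E'
from plant import ctrl
import numpy as np, cv2
from scipy.spatial.transform import Rotation as R
def q2R(q): return R.from_quat([q[1],q[2],q[3],q[0]]).as_matrix()
def R2q(M):
    q=R.from_matrix(M).as_quat(); return np.array([q[3],q[0],q[1],q[2]])
def campose(n,tool=None):
    m=ctrl.camera_model(n)
    if n=='wrist':
        p,Rt=tool; H=m['hand_eye']; return m,p+Rt@H[:3,3],Rt@H[:3,:3]
    return m,np.array(m['xyz']),q2R(m['rotation'])
def ray(n,u,v,tool=None):
    m,c,Rc=campose(n,tool); d=Rc@np.array([(u-m['cx'])/m['fx'],-(v-m['cy'])/m['fy'],-1.]); return c,d/np.linalg.norm(d)
def onz(n,u,v,z,tool=None):
    c,d=ray(n,u,v,tool); return c+d*(z-c[2])/d[2]
def proj(n,P,tool=None):
    m,c,Rc=campose(n,tool); x=Rc.T@(np.asarray(P)-c); return np.array([m['cx']+m['fx']*x[0]/-x[2], m['cy']-m['fy']*x[1]/-x[2]])
def tool(): return np.array(ctrl.current_tool_pos()),q2R(ctrl.current_ee_rot())
def tri(rays):
    A=np.zeros((3,3));b=np.zeros(3)
    for c,d in rays:
        M=np.eye(3)-np.outer(d,d);A+=M;b+=M@c
    return np.linalg.solve(A,b)
E
python3 - <<'E'
from h import *
im=cv2.imread('pics/top0.png')
cv2.imwrite('pics/top_z1.png',cv2.resize(im[150:350,180:380],None,fx=3,fy=3,interpolation=cv2.INTER_CUBIC))
cv2.imwrite('pics/top_z2.png',cv2.resize(im[245:355,370:490],None,fx=5,fy=5,interpolation=cv2.INTER_CUBIC))
im=cv2.imread('pics/side0.png')
cv2.imwrite('pics/side_z.png',cv2.resize(im[165:365,190:410],None,fx=3,fy=3,interpolation=cv2.INTER_CUBIC))
E
```

```text
(no output)
```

View pics/top_z1.png

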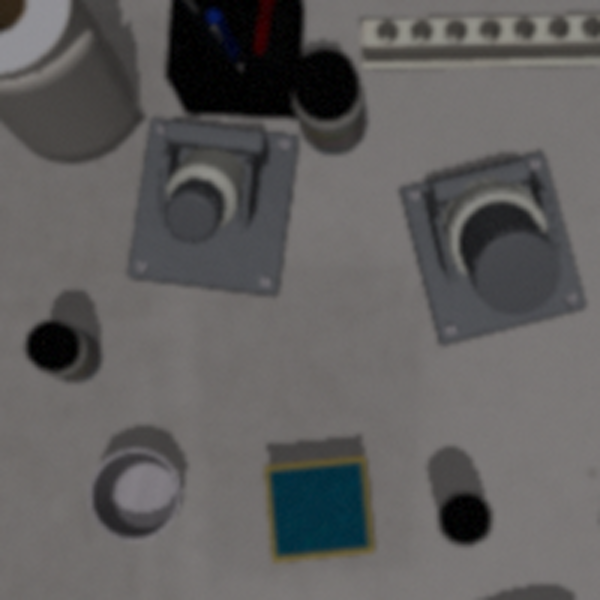

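View pics/top_z2.png

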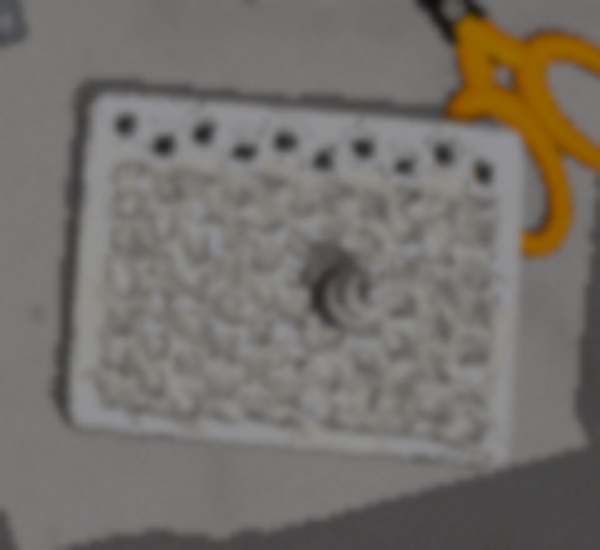

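View pics/side_z.png

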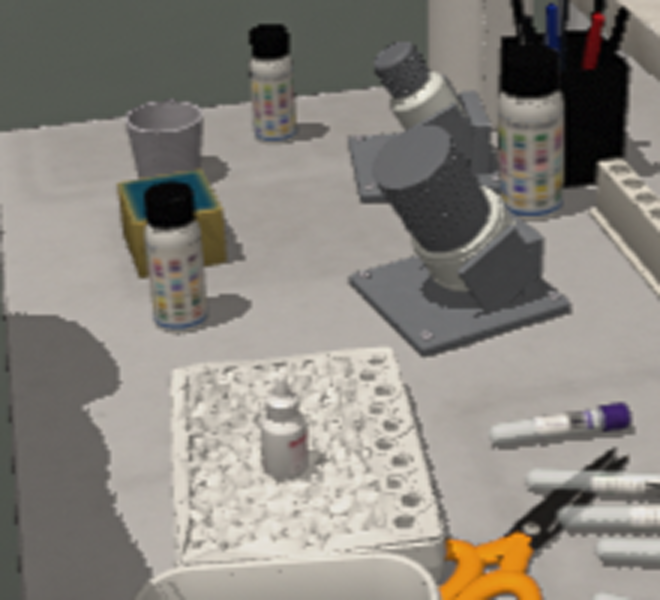

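```bash
python3 - <<'E'
from h import *
def f(x,y,z,s=3,o=(180,150)): return onz('top',x/s-.33+o[0],y/s-.33+o[1],z)
print('stand'); C=[f(*c,0.008) for c in [(401,187),(545,151),(585,305),(443,343)]]
for c in C: print(c[:2].round(4))
print('centre',np.mean(C,0)[:2], [np.linalg.norm(C[i]-C[(i+1)%4]).round(4) for i in range(4)])
d=(C[0]+C[1]-C[2]-C[3]); print('yaw',np.degrees(np.arctan2(d[1],d[0])))
print('narrow'); N=[f(*c,0.008) for c in [(152,118),(299,135),(278,297),(128,276)]]
for c in N: print(c[:2].round(4))
d=(N[0]+N[1]-N[2]-N[3]); print(np.mean(N,0)[:2],np.degrees(np.arctan2(d[1],d[0])))
g=lambda x,y,z:f(x,y,z,5,(370,245))
print('tray');T=[g(*c,0.03) for c in [(92,93),(523,128),(510,466),(68,428)]]
for c in T: print(c[:2].round(4))
print(np.mean(T,0)[:2],[np.linalg.norm(T[i]-T[(i+1)%4]).round(4) for i in range(4)])
d=T[1]-T[0]; print(np.degrees(np.arctan2(d[1],d[0])))
print('dropper top',g(348,295,0.055)[:2])
print('cup',f(138,492,0.055)[:2],f(94,492,0.055)[:2],f(182,492,.055)[:2])
print('teal',f(319,508,.046)[:2])
for n,(x,y) in dict(near=(465,518),b2=(53,346),strip=(327,86)).items(): print(n,f(x,y,0.1 if n!='strip' else .133)[:2])
E
```

```text
stand
[ 0.6493 -0.0383]
[ 0.6739 -0.1443]
[ 0.5595 -0.1692]
[ 0.5343 -0.0659]
centre [ 0.60424924 -0.10443802] [np.float64(0.1089), np.float64(0.117), np.float64(0.1064), np.float64(0.1182)]
yaw 12.90385350875306
narrow
[0.7047 0.1429]
[0.6897 0.0355]
[0.5704 0.0522]
[0.5881 0.1602]
[0.63821    0.09769052] -8.214000960308864
tray
[ 0.5306 -0.194 ]
[ 0.5115 -0.3765]
[ 0.3706 -0.3617]
[ 0.3908 -0.1781]
[ 0.45089284 -0.27757283] [np.float64(0.1834), np.float64(0.1417), np.float64(0.1848), np.float64(0.1408)]
-95.97883216324544
dropper top [ 0.44238383 -0.29209135]
cup [0.43262099 0.1451407 ] [0.4333422  0.17491209] [0.43189925 0.11534732]
teal [0.41890112 0.02306061]
near [ 0.41003613 -0.07449288]
b2 [0.52866596 0.19369304]
strip [0.69197826 0.00926139]
```

```bash
cat >> h.py <<'E'
YAW=np.radians(12.9); ORG=np.array([0.6042,-0.1044,0.])
def axis(): 
    Rz=R.from_euler('z',YAW).as_matrix(); return Rz@np.array([-.5,0,np.sqrt(.75)]), ORG+Rz@np.array([.02,0,.032])
def oriA(phi):
    # tool z=-n ; phi = rotation of jaw about n (ccw seen from top) from horizontal reference
    n,_=axis(); h=np.cross([0,0,1.],n); h/=np.linalg.norm(h)
    x=R.from_rotvec(n*phi).apply(h); z=-n; return np.column_stack([x,np.cross(z,x),z])
def poseA(s,phi):
    n,u=axis(); return u+n*s, R2q(oriA(phi))
E
python3 - <<'E'
from h import *
for s in (0.1315,0.17,0.21,0.25):
  for phi in np.radians([-135,-90,-45,0,45,90,135,180]):
    p,q=poseA(s,phi); j=ctrl.solve_ik(p,q); print(s,round(np.degrees(phi)),None if j is None else np.round(j,2))
E
```

```text
0.1315 -135 [-0.96  0.32  1.37  2.21 -1.07  0.67 -2.57]
0.1315 -90 [ 0.55  0.12 -0.32  2.15 -0.45  0.44 -2.31]
0.1315 -45 [ 0.63  0.13 -0.4   2.15 -0.43  0.44 -1.54]
0.1315 0 [ 0.7   0.14 -0.48  2.14 -0.4   0.44 -0.78]
0.1315 45 [ 0.73  0.14 -0.51  2.14 -0.39  0.43 -0.  ]
0.1315 90 [ 0.69  0.13 -0.47  2.14 -0.4   0.44  0.8 ]
0.1315 135 [ 0.57  0.12 -0.34  2.15 -0.45  0.44  1.62]
0.1315 180 [ 0.58  0.13 -0.35  2.15 -0.44  0.44  2.4 ]
0.17 -135 None
0.17 -90 [ 0.62  0.04 -0.35  2.15 -0.46  0.53 -2.3 ]
0.17 -45 [ 0.68  0.04 -0.42  2.15 -0.45  0.52 -1.52]
0.17 0 [ 0.75  0.05 -0.49  2.15 -0.44  0.52 -0.74]
0.17 45 [ 0.76  0.05 -0.5   2.15 -0.44  0.52  0.04]
0.17 90 [ 0.7   0.05 -0.44  2.15 -0.45  0.52  0.83]
0.17 135 [ 0.57  0.04 -0.3   2.16 -0.46  0.53  1.63]
0.17 180 [ 0.28  0.02 -0.02  2.17 -0.48  0.53  2.43]
0.21 -135 None
0.21 -90 [ 0.67 -0.04 -0.37  2.15 -0.47  0.62 -2.29]
0.21 -45 [ 0.73 -0.04 -0.43  2.15 -0.48  0.62 -1.5 ]
0.21 0 [ 0.79 -0.04 -0.48  2.15 -0.48  0.62 -0.71]
0.21 45 [ 0.79 -0.04 -0.48  2.15 -0.48  0.62  0.07]
0.21 90 [ 0.72 -0.04 -0.42  2.15 -0.48  0.62  0.86]
0.21 135 [ 0.57 -0.05 -0.27  2.16 -0.47  0.62  1.63]
0.21 180 [ 0.23 -0.06  0.06  2.17 -0.43  0.61  2.39]
0.25 -135 None
0.25 -90 [ 0.72 -0.12 -0.37  2.14 -0.49  0.72 -2.27]
0.25 -45 [ 0.77 -0.12 -0.42  2.14 -0.5   0.72 -1.48]
0.25 0 [ 0.82 -0.12 -0.47  2.14 -0.51  0.72 -0.68]
0.25 45 [ 0.81 -0.12 -0.46  2.14 -0.51  0.72  0.1 ]
0.25 90 [ 0.75 -0.12 -0.4   2.14 -0.49  0.72  0.87]
0.25 135 [ 0.58 -0.12 -0.25  2.15 -0.46  0.71  1.63]
0.25 180 [ 0.24 -0.14  0.06  2.16 -0.39  0.7   2.35]
```

```bash
python3 - <<'E'
from h import *
p,q=poseA(0.25,np.radians(-90)); j=ctrl.solve_ik(p,q)
ctrl.movej(j); print(ctrl.current_time_s(),ctrl.current_joint_positions(),ctrl.current_force())
t=tool(); im=ctrl.get_image('wrist'); cv2.imwrite('pics/w1.png',im[:,:,::-1]); np.savez('w1.npz',p=t[0],R=t[1])
print(t[0]-p)
E
```

```text
2.375 [ 0.71763674 -0.12258506 -0.37259448  2.1403326  -0.48855441  0.71832279
 -2.27220379] [ 0.0567071   0.25098818 -1.37562694]
[ 9.83082851e-05 -5.51649550e-04  1.97358934e-04]
```

View pics/w1.png

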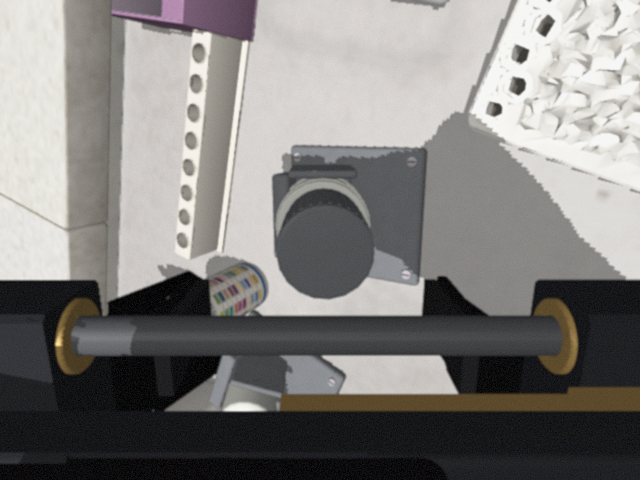

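```bash
python3 - <<'E'
from h import *
d=np.load('w1.npz'); t=(d['p'],d['R']); im=cv2.imread('pics/w1.png')
n,u=axis(); print('pred top',proj('wrist',u+n*.1055,t), 'pred bottom stand corners')
Rz=R.from_euler('z',YAW).as_matrix()
for a,b in [(60,55),(60,-55),(-60,-55),(-60,55)]: print(proj('wrist',ORG+Rz@np.array([a/1e3,b/1e3,.008]),t).round(1))
h=R2q; B=oriA(0)
cr=im.copy()
for s,r in ((.1055,.029),):
  pts=[proj('wrist',u+n*s+r*(np.cos(a)*B[:,0]+np.sin(a)*B[:,1]),t) for a in np.linspace(0,2*np.pi,60)]
  cv2.polylines(cr,[np.int32(pts)],True,(0,0,255),1)
cv2.imwrite('pics/w1z.png',cv2.resize(cr[130:310,230:450],None,fx=3.3,fy=3.3,interpolation=cv2.INTER_CUBIC))
E
```

```text
pred top [317.85819569 251.38865442] pred bottom stand corners
[293.2 262.2]
[291.4 142.9]
[427.1 146.5]
[418.  285.5]
```

View pics/w1z.png

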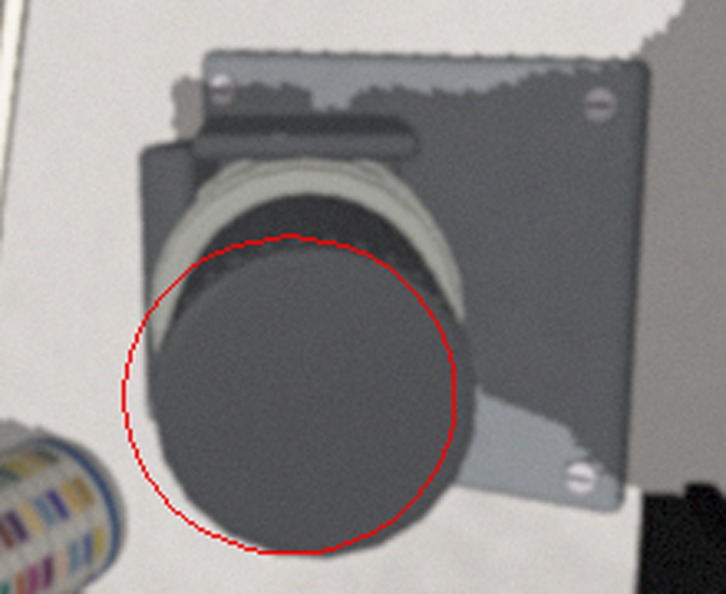

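```bash
python3 - <<'E'
from h import *
d=np.load('w1.npz'); t=(d['p'],d['R'])
px=dict(top=(180+515/3-.33,150+272/3-.33),side=(190+412/3-.33,165+158/3-.33),wrist=(325.4,251.5))
n,u=axis(); P=u+n*.1055; print('pred',P)
rs={k:ray(k,*v,tool=t) for k,v in px.items()}
for k in px: print(k,np.round(px[k],1),proj(k,P,t).round(1))
for c in [('top','side'),('top','wrist'),('side','wrist'),('top','side','wrist')]:
  X=tri([rs[k] for k in c]); print(c,X.round(4),[ (proj(k,X,t)-px[k]).round(1) for k in px])
im=cv2.imread('pics/side0.png');cr=im.copy()
B=oriA(0)
def draw(n_,im,x0,y0,x1,y1,f,out):
  big=cv2.resize(im[y0:y1,x0:x1],None,fx=f,fy=f,interpolation=cv2.INTER_CUBIC)
  for s,r in ((.1055,.029),(.0385,.029)):
    pts=[(proj(n_,u+n*s+r*(np.cos(a)*B[:,0]+np.sin(a)*B[:,1]),t)-[x0,y0]+.5)*f for a in np.linspace(0,2*np.pi,60)]
    cv2.polylines(big,[np.int32(pts)],True,(0,0,255),1)
  Rz=R.from_euler('z',YAW).as_matrix()
  pts=[(proj(n_,ORG+Rz@np.array([a/1e3,b/1e3,.006]),t)-[x0,y0]+.5)*f for a,b in [(60,55),(60,-55),(-60,-55),(-60,55)]]
  cv2.polylines(big,[np.int32(pts)],True,(0,255,0),1)
  return big
a=draw('side',im,295,200,385,285,6,0); b=draw('top',cv2.imread('pics/top0.png'),310,195,380,270,6,0)
cv2.imwrite('pics/st_z.png',np.hstack([cv2.resize(a,(400,400*a.shape[0]//a.shape[1]))[:370],cv2.resize(b,(400,400*b.shape[0]//b.shape[1]))[:370]]))
E
```

```text
pred [ 0.57227657 -0.11171144  0.12336568]
top [351.3 240.3] [351.9 238. ]
side [327.  217.3] [329.9 214.7]
wrist [325.4 251.5] [317.9 251.4]
('top', 'side') [ 0.5675 -0.1108  0.118 ] [array([-0.1,  0.5]), array([ 0.5, -0.1]), array([3.6, 1.9])]
('top', 'wrist') [ 0.5689 -0.1112  0.1191] [array([ 0.2, -0.3]), array([ 1.2, -0.6]), array([0.8, 0.8])]
('side', 'wrist') [ 0.5678 -0.1117  0.119 ] [array([0.4, 0.2]), array([ 0.7, -0.4]), array([2.7, 0.8])]
('top', 'side', 'wrist') [ 0.5682 -0.1111  0.1185] [array([0.1, 0.1]), array([ 0.8, -0.3]), array([2.4, 1.2])]
```

View pics/st_z.png

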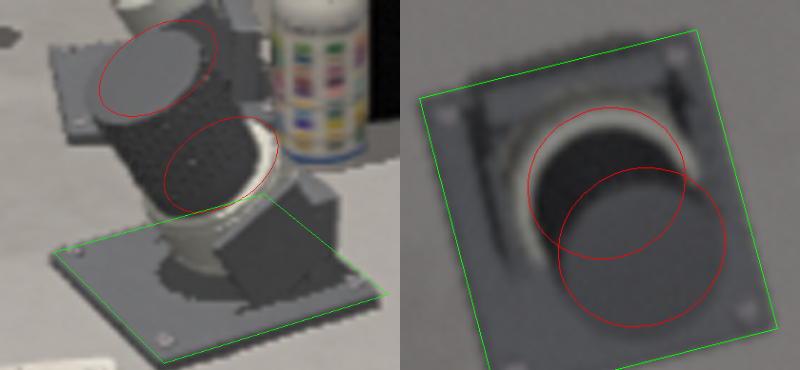

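```bash
python3 - <<'E'
from h import *
d=np.load('w1.npz'); t=(d['p'],d['R'])
for z in (0.0,.006,.01):
  C=[onz('wrist',230+x/3.3-.35,130+y/3.3-.35,z,t)[:2] for x,y in [(203,50),(648,60),(622,510)]]
  # corners: (60,-55),(-60,-55),(-60,55)
  print(z,np.round(C,4), 'centre',np.round((C[0]+C[2])/2,4),np.linalg.norm(C[0]-C[1]),np.linalg.norm(C[1]-C[2]),np.degrees(np.arctan2(*(C[0]-C[1])[::-1])))
im=cv2.imread('pics/side0.png')
cv2.imwrite('pics/sz.png',cv2.resize(im[200:285,295:385],None,fx=7,fy=7,interpolation=cv2.INTER_CUBIC))
im=cv2.imread('pics/top0.png')
cv2.imwrite('pics/tz.png',cv2.resize(im[195:270,310:380],None,fx=8,fy=8,interpolation=cv2.INTER_CUBIC))
E
```

```text
0.0 [[ 0.6799 -0.1413]
 [ 0.5606 -0.1693]
 [ 0.5352 -0.0617]] centre [ 0.6075 -0.1015] 0.1225421193874934 0.11055790557889375 13.190907078897109
0.006 [[ 0.6762 -0.1426]
 [ 0.559  -0.17  ]
 [ 0.534  -0.0644]] centre [ 0.6051 -0.1035] 0.12030334460847372 0.1085380755656018 13.190907078897109
0.01 [[ 0.6737 -0.1434]
 [ 0.558  -0.1705]
 [ 0.5333 -0.0662]] centre [ 0.6035 -0.1048] 0.1188108280891272 0.10719152222340717 13.190907078897116
```

View pics/sz.png

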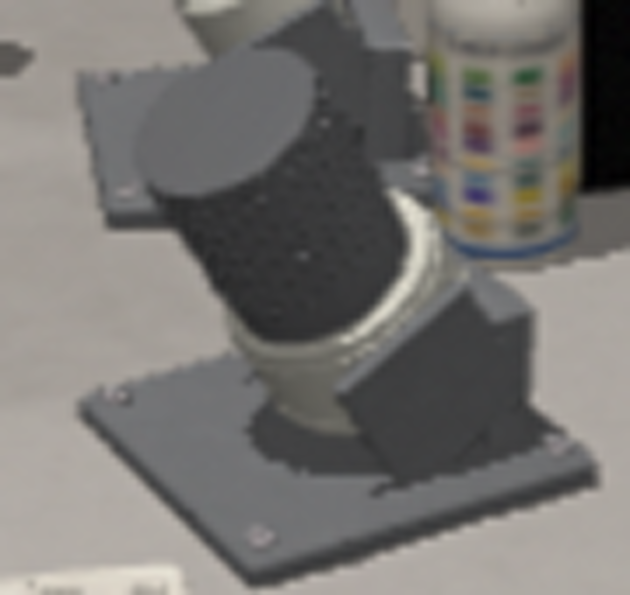

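View pics/tz.png

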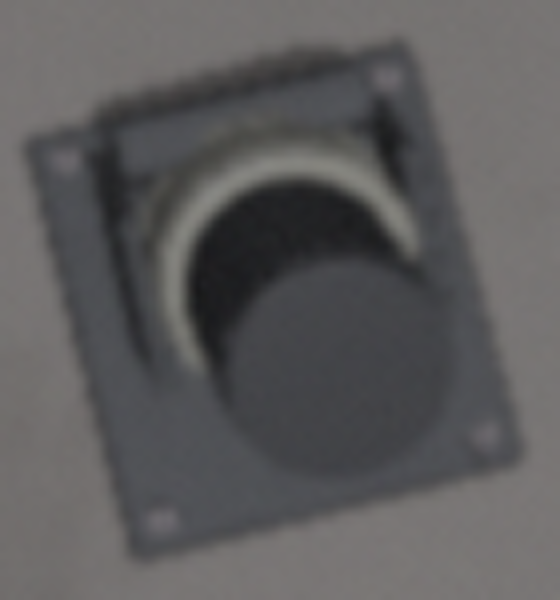

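```bash
cat >> h.py <<'E'
YAW=np.radians(13.0); CT=np.array([0.569,-0.1115,0.119])
def axis():
    n=R.from_euler('z',YAW).as_matrix()@np.array([-.5,0,np.sqrt(.75)]); return n, CT-n*.1055
E
python3 - <<'E'
from h import *
p,q=poseA(0.195,np.radians(-90)); ctrl.move_l(p,vel=.1,ori=q)
t=tool(); im=ctrl.get_image('wrist'); cv2.imwrite('pics/w2.png',im[:,:,::-1]); np.savez('w2.npz',p=t[0],R=t[1])
n,u=axis()
print(ctrl.current_time_s(),t[0]-p,proj('wrist',u+n*.1055,t),ctrl.current_joint_positions()[-1])
E
```

```text
3.2 [ 0.00012445 -0.00015431  0.00034221] [318.70589711 285.64565729] -2.2801295608368086
```

View pics/w2.png

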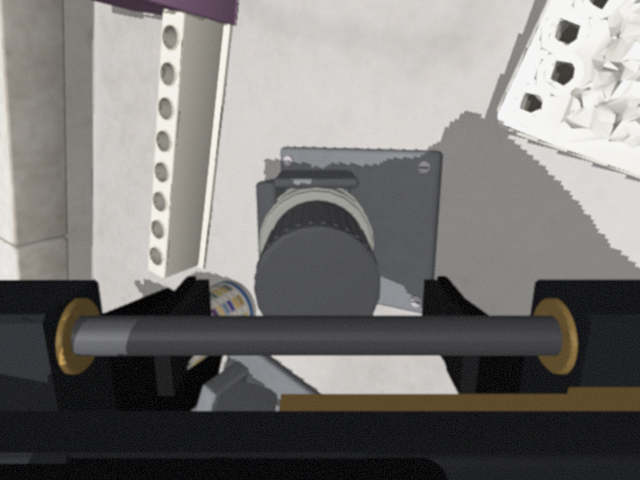

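```bash
python3 - <<'E'
from h import *
n,u=axis();B=oriA(0)
for f in ('w1','w2'):
  d=np.load(f+'.npz'); t=(d['p'],d['R'])
  for r in (.029,.0275):
    P=np.array([proj('wrist',u+n*.1055+r*(np.cos(a)*B[:,0]+np.sin(a)*B[:,1]),t) for a in np.linspace(0,2*np.pi,180)])
    print(f,r,P.min(0).round(1),P.max(0).round(1))
  im=cv2.imread(f'pics/{f}.png'); g=cv2.cvtColor(im,cv2.COLOR_BGR2GRAY)
  for y in (245,255,265,275,285): print(y,g[y,225:400:4])
E
python3 - <<'E'
import cv2
im=cv2.imread('pics/w2.png');cv2.imwrite('pics/w2z.png',cv2.resize(im[170:330,220:420],None,fx=3.5,fy=3.5,interpolation=cv2.INTER_CUBIC))
E
```

```text
w1 0.029 [276.6 202.9] [375.9 297.9]
w1 0.0275 [279.2 205.5] [373.3 295.6]
245 [199 209 207 211 213 213 210 211 214 211 211 212 186  84  84  83  85  81
  82  87  85  83  86  85  86  82  82  81  81  81  82  80  84  80  84  84
  81  74  88  90  90  92  92  89]
255 [186 198 205 213 213 213 214 214 213 211 212 213 203  88  82  84  82  83
  83  85  80  82  82  83  81  79  85  83  84  85  81  83  84  83  86  80
  84 101 149 148 149 136 105  91]
265 [132 127 113  99  91  93  73 112 198 213 209 209 213 194  84  81  80  84
  84  81  83  82  82  83  80  79  79  82  83  82  80  78  81  78  83  85
  76 140 145 148 143 144 148 145]
275 [ 97  91  90 125 138 140 130 107 123  97 183 211 209 214 204  81  84  85
  80  84  85  79  81  81  82  80  84  82  81  79  77  80  83  79  79  71
 131 144 145 146 142 145 146 150]
285 [141 121  85 139 120 112  79 142 141 145 101 204 210 211 212 215 196  85
  80  81  82  80  83  82  78  80  78  82  84  83  79  78  78  82 198 208
 207 204 202 200 202 205 206 208]
w2 0.029 [254.8 223.4] [382.6 343.2]
w2 0.0275 [258.1 226.8] [379.3 340.3]
245 [211 212 210 209 212 209 2
[... 189 characters left out ...]
3 207  81  89  86  84  85  79  81  83  83
  82  83  80  83  81  84  82  79  82  82  85  81  77  84  82  81  79  79
  74  70  91  89  91  88  91  90]
265 [208 212 209 209 211 210 211 211 105  87  82  83  83  81  82  82  85  83
  85  79  83  81  85  84  83  84  82  82  80  80  83  78  83  83  82  78
  78  79  77  86  87  89  93  92]
275 [200 210 209 208 209 208 211 202  78  78  78  85  84  83  81  84  82  83
  81  79  83  81  84  82  79  79  83  79  78  81  80  81  79  81  81  81
  80  81  75  89  92  89  88  90]
285 [ 85 108  82  79 116 205 212 187  79  81  83  82  83  80  77  79  82  79
  77  82  81  81  80  77  80  81  83  78  79  79  82  82  77  80  81  84
  79  78  77 137 145 143 144 142]
```

View pics/w2z.png

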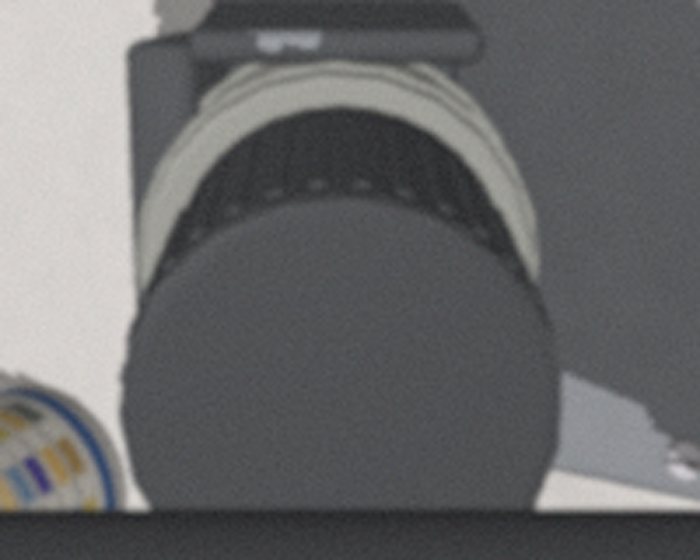

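The cap is centred at about (317,287) in the wrist view, with disk extents x 255–380, which is within 1 mm of the projected axis. I'll descend and grip it.

```bash
python3 - <<'E'
from h import *
phi=np.radians(-97)
p,q=poseA(0.1315,phi); print(ctrl.move_l(p,vel=.08,ori=q,f_stop=12))
f0=np.array(ctrl.current_force());t=tool();print(t[0]-p,f0,ctrl.current_joint_positions()[-1])
im=ctrl.get_image('wrist'); cv2.imwrite('pics/w3.png',im[:,:,::-1])
ctrl.grab(20); t=tool()
print(ctrl.current_time_s(),ctrl.current_gripper_width(),np.array(ctrl.current_force())-f0,ctrl.current_moment(),t[0]-p)
E
```

```text
False
[ 8.44082066e-05 -1.42733336e-04  3.66649957e-04] [ 0.57215894 -0.75166747 -0.43501917] -2.437145037860085
4.8167 0.05700921221107745 [-2.34239287  1.35273052  2.41454259] [ 0.02154671  0.6495408  -0.03719356] [-9.40633766e-06 -5.12285460e-05  6.42095358e-05]
```

View pics/w3.png

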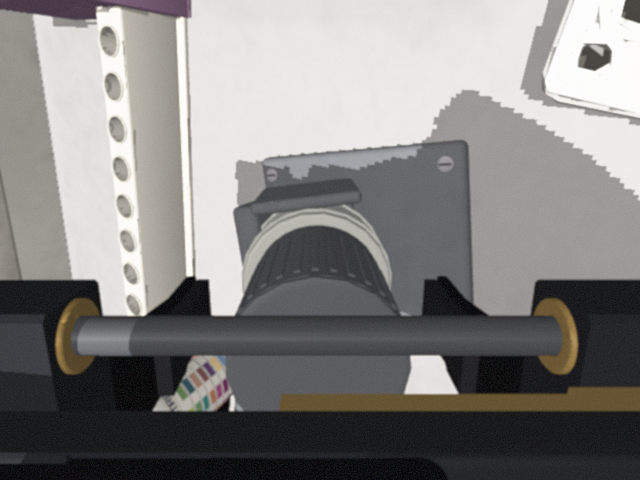

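```bash
cat >> h.py <<'E'
def screw(phi0,phi1,s0,rate=1.0,chunk=75,fs=40,base=None):
    N=int(np.ceil(abs(phi1-phi0)/chunk)); ph=np.linspace(phi0,phi1,N+1)
    for a,b in zip(ph[:-1],ph[1:]):
        s=s0+.017*(b-phi0)/360; p,q=poseA(s,np.radians(b))
        L=.017*abs(b-a)/360; T=np.radians(abs(b-a))/rate
        st=ctrl.move_l(p,vel=L/T,ori=q,f_stop=fs)
        t=tool();n,u=axis()
        print(round(ctrl.current_time_s(),2),'phi',round(b),'s',round(s,4),'stop',st,'err',((t[0]-p)*1e3).round(1),'F',np.array(ctrl.current_force()).round(1),'M',np.array(ctrl.current_moment()).round(2),'w',round(ctrl.current_gripper_width(),4),'J7',round(ctrl.current_joint_positions()[-1],2))
        if st: return b
    return phi1
E
python3 - <<'E'
from h import *
screw(-97,-67,.1315,rate=.7)
screw(-67,-7,.1315+.017*30/360,rate=1.)
E
```

```text
5.49 phi -67 s 0.1329 stop False err [0.2 0.1 0.2] F [0.4 1.7 0.3] M [0.14 0.2  0.12] w 0.0569 J7 -1.94
6.69 phi -7 s 0.1358 stop False err [0.6 0.3 0.5] F [4.  2.3 1.9] M [ 0.59 -0.55  0.18] w 0.057 J7 -0.94
```

```bash
python3 - <<'E'
from h import *
screw(-7,165,.1315+.017*90/360,rate=1.3,chunk=60)
t=tool(); im=ctrl.get_image('wrist'); cv2.imwrite('pics/w4.png',im[:,:,::-1])
E
```

```text
7.84 phi 50 s 0.1385 stop False err [0.4 0.7 0.3] F [3.3 4.8 2.9] M [ 0.89 -0.52  0.36] w 0.057 J7 -0.01
8.99 phi 108 s 0.1412 stop False err [ 0.   0.8 -0.1] F [2.7 3.9 1.7] M [ 0.87 -0.34  0.41] w 0.057 J7 0.87
10.14 phi 165 s 0.1439 stop False err [-0.3  0.3 -0.3] F [1.9 3.1 0. ] M [0.6  0.07 0.24] w 0.0568 J7 1.69
```

View pics/w4.png

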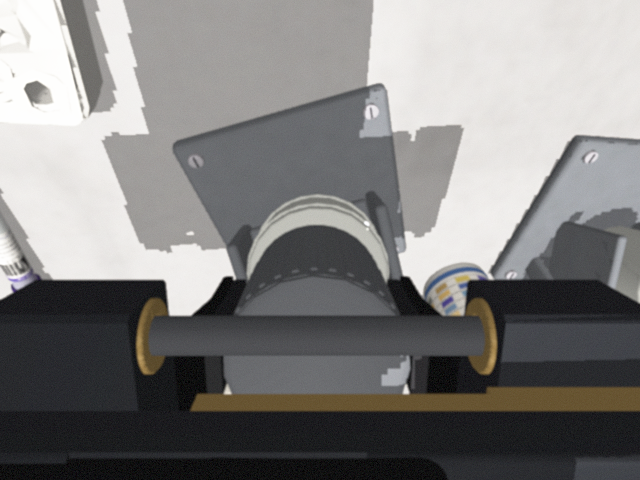

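```bash
python3 - <<'E'
from h import *
s=.1315+.017*262/360
ctrl.let_go(); print(ctrl.current_time_s(),ctrl.current_force(),ctrl.current_gripper_width())
p,q=poseA(s,np.radians(-10)); j=ctrl.solve_ik(p,q); print(j)
for a in (105,48,-10):
    p,q=poseA(s,np.radians(a)); 
    ctrl.move_to(p,q)
t=tool();print(ctrl.current_time_s(),(t[0]-p)*1e3,ctrl.current_joint_positions()[-1],ctrl.current_force())
im=ctrl.get_image('wrist'); cv2.imwrite('pics/w5.png',im[:,:,::-1])
f0=np.array(ctrl.current_force())
ctrl.grab(20); print(ctrl.current_time_s(),ctrl.current_gripper_width(),np.array(ctrl.current_force())-f0)
E
```

```text
11.0 [ 0.15259173 -0.34086679 -0.64890427] 0.08716737009089652
[ 0.87767554  0.12583193 -0.64816032  2.14816893 -0.3674704   0.44862811
 -0.97068586]
13.5583 [-0.04240848  0.01347279 -0.09552465] -0.9556044530057745 [-0.18271538  0.00763059 -0.22066762]
14.2333 0.05727935716814097 [-0.71110448  1.0020255   0.93527414]
```

View pics/w5.png

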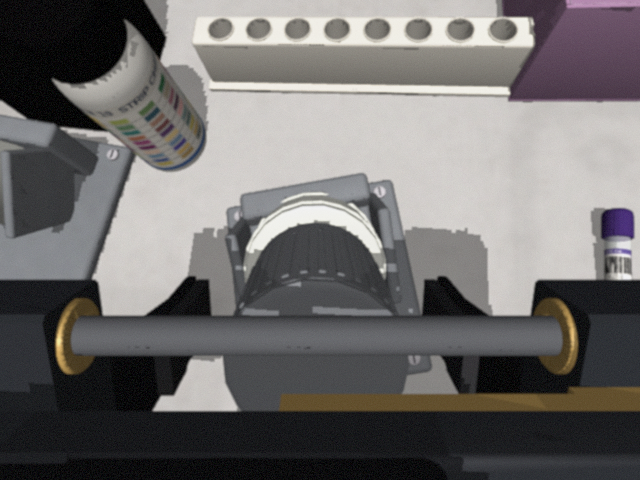

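```bash
python3 - <<'E'
from h import *
s=.1315+.017*262/360
screw(-10,118,s,rate=1.3,chunk=64)
s1=s+.017*128/360
p,q=poseA(s1+.008,np.radians(118)); st=ctrl.move_l(p,vel=.03,f_stop=12); print('pull',st,(tool()[0]-p)*1e3,ctrl.current_force())
E
```

```text
15.5 phi 54 s 0.1469 stop False err [ 0.1 -0.   0.1] F [0.9 1.2 1.3] M [0.03 0.3  0.09] w 0.0577 J7 0.11
16.77 phi 118 s 0.1499 stop False err [0.3 0.1 0.3] F [1.  0.6 2.6] M [ 0.31 -0.26  0.1 ] w 0.0571 J7 1.16
pull False [0.17831862 0.06741892 0.21442741] [0.1289658  2.09273077 3.27306575]
```

```bash
python3 - <<'E'
from h import *
s1=.1315+.017*390/360
for ds,v in ((.025,.05),(.085,.1)):
    p,q=poseA(s1+ds,np.radians(118)); st=ctrl.move_l(p,vel=v,f_stop=12); print('pull',st,(tool()[0]-p)*1e3,ctrl.current_force(),ctrl.current_gripper_width())
    if st: break
print(ctrl.current_time_s())
for n in ('side','wrist','top'):
    im=ctrl.get_image(n); cv2.imwrite(f'pics/{n}6.png',im[:,:,::-1])
im=cv2.imread('pics/side6.png'); cv2.imwrite('pics/side6z.png',cv2.resize(im[100:300,200:420],None,fx=3,fy=3))
E
```

```text
pull False [-0.49106114 -0.42721296 -0.53472844] [ 0.7143628  -0.01044312 -1.80436537] 0.057366633496472294
pull False [-0.08148683  0.14935151 -0.53983585] [ 0.07856314 -0.57135614 -0.58920451] 0.05755543043745299
18.425
```

View pics/side6z.png

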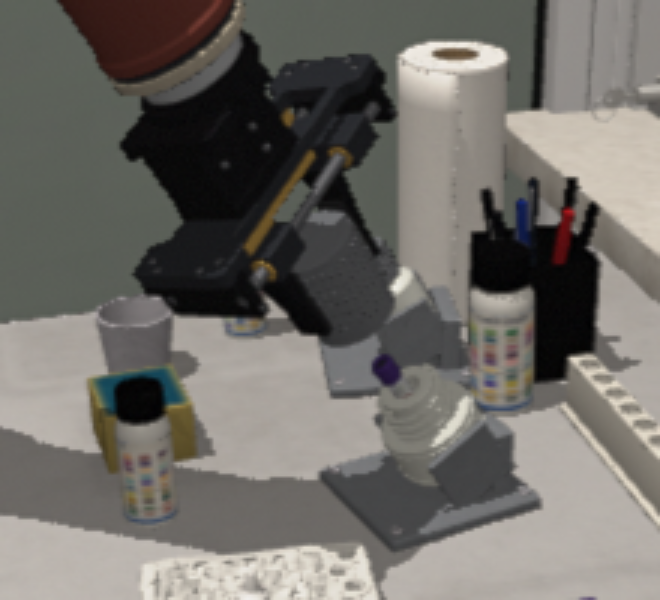

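View pics/wrist6.png

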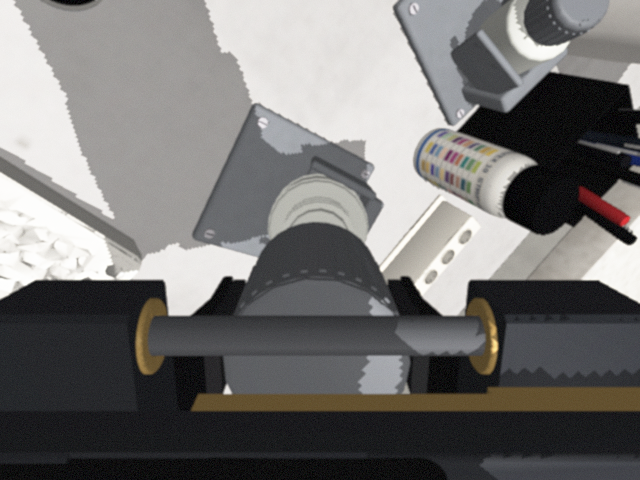

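```bash
cat >> h.py <<'E'
TC=np.array([.451,-.2776]); TY=np.radians(84.02)
def trayP(x,y): c,s=np.cos(TY),np.sin(TY); return TC+np.array([c*x-s*y,s*x+c*y])
def down(ax):  # tool down, tool x along angle ax in world xy
    x=np.array([np.cos(ax),np.sin(ax),0]); z=np.array([0,0,-1.]); return R2q(np.column_stack([x,np.cross(z,x),z]))
E
python3 - <<'E'
from h import *
P=trayP(.060,.025); print(P)
for a in (0,np.pi):
  for z in (.26,.123): print(a,z,ctrl.solve_ik([*P,z],down(TY+np.pi/2+a)))
print(ctrl.current_joint_positions())
E
```

```text
[ 0.43238692 -0.21532197]
0 0.26 None
0 0.123 [-0.69275592  0.36541814  1.24069928  2.09228467 -0.42240028  0.96950271
 -2.47054904]
3.141592653589793 0.26 [ 3.30730769e-01  1.52981015e-02  3.95818288e-02  1.90436609e+00
 -6.44145642e-04  1.22194051e+00  2.66157466e-01]
3.141592653589793 0.123 [ 1.45869036  0.45048788 -1.26093456  2.00642726  0.49939937  1.04690872
 -0.14118165]
[ 1.36512087 -0.11075379 -0.98076287  2.13418261 -0.59992792  0.70851825
  1.47409814]
```

```bash
python3 - <<'E'
from h import *
P=trayP(.060,.025); q=down(TY+np.pi/2+np.pi)
j=ctrl.solve_ik([*P,.26],q); ctrl.movej(j)
f0=np.array(ctrl.current_force()); print(ctrl.current_time_s(),tool()[0],f0,ctrl.current_gripper_width())
t=tool(); im=ctrl.get_image('wrist'); cv2.imwrite('pics/w7.png',im[:,:,::-1]); np.savez('w7.npz',p=t[0],R=t[1])
im=ctrl.get_image('side'); cv2.imwrite('pics/s7.png',im[:,:,::-1]);cv2.imwrite('pics/s7z.png',cv2.resize(im[150:370,180:400,::-1],None,fx=2.7,fy=2.7))
E
```

```text
19.8917 [ 0.43248061 -0.21495852  0.25967154] [ 1.0279322  -1.66580768 -1.14288349] 0.05718840945971709
```

View pics/w7.png

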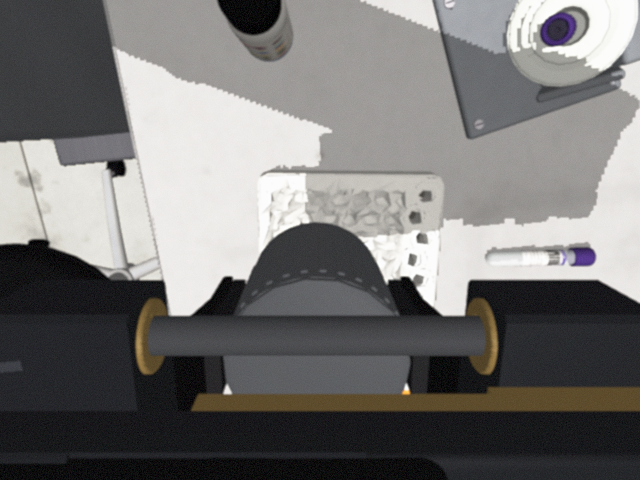

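View pics/s7z.png

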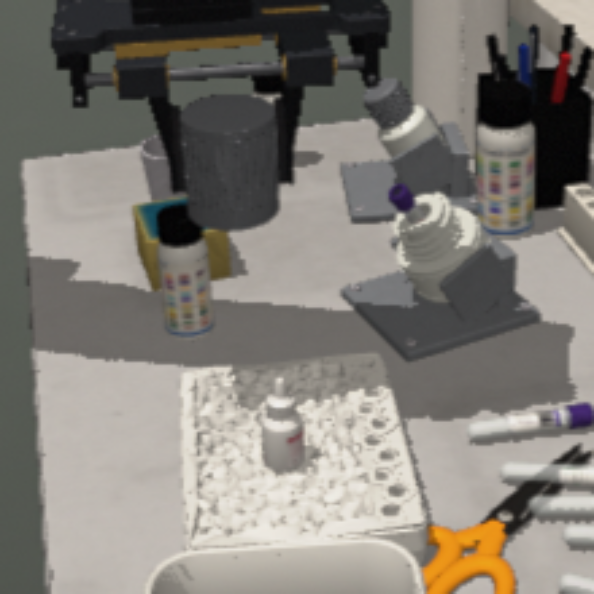

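```bash
python3 - <<'E'
from h import *
d=np.load('w7.npz'); t=(d['p'],d['R'])
print('dropper foot',onz('side',284/2.7+180,462/2.7+150,.03))
for x,y in ((.094,.072),(.094,-.072)): print(proj('wrist',[*trayP(x,y),.03],t))
f0=np.array(ctrl.current_force())
P=trayP(.060,.025)
st=ctrl.move_l([*P,.140],vel=.12,f_stop=10); print(st,tool()[0])
if not st:
  ctrl.dwell(.1)
  st=ctrl.move_l([*P,.112],vel=.02,f_stop=3); ctrl.dwell(.1); print(st,tool()[0],np.array(ctrl.current_force())-f0,ctrl.current_time_s())
im=ctrl.get_image('side'); cv2.imwrite('pics/s8z.png',cv2.resize(im[150:370,180:400,::-1],None,fx=2.7,fy=2.7))
E
```

```text
dropper foot [ 0.44004861 -0.29826593  0.03      ]
[252.01649249 174.00704997]
[443.57163861 174.19793878]
False [ 0.43280921 -0.21551777  0.14067779]
True [ 0.4323566  -0.21517108  0.11980384] [-1.68768451  0.18949096  4.87438173] 22.3
```

View pics/s8z.png

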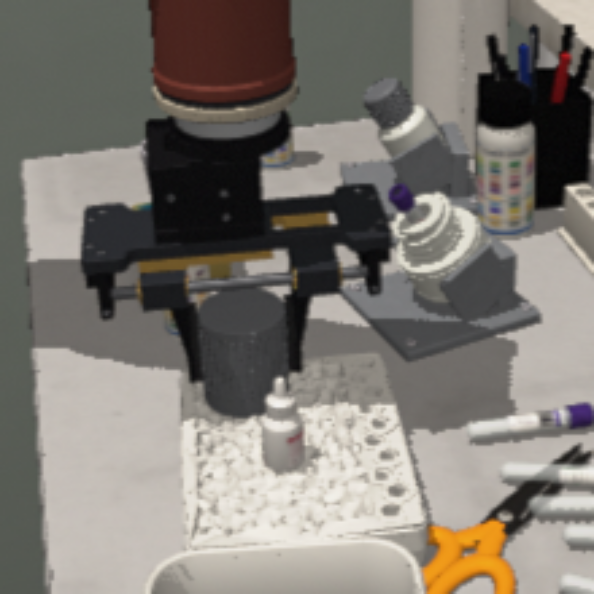

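```bash
python3 - <<'E'
from h import *
ctrl.let_go(); ctrl.dwell(.25)
p=tool()[0]; ctrl.move_l([p[0],p[1],.26],vel=.15)
print(ctrl.current_time_s(),ctrl.current_force())
a=ctrl.get_image('side');im=ctrl.get_image('wrist')
cv2.imwrite('pics/s9.png',np.hstack([cv2.resize(a[150:370,180:400,::-1],(400,400)),cv2.resize(im[:,:,::-1],(400,300))[:, :] if 0 else cv2.copyMakeBorder(cv2.resize(im[:,:,::-1],(400,300)),0,100,0,0,cv2.BORDER_CONSTANT)]))
E
```

```text
24.4917 [0.90728438 0.68787389 0.12964467]
```

View pics/s9.png

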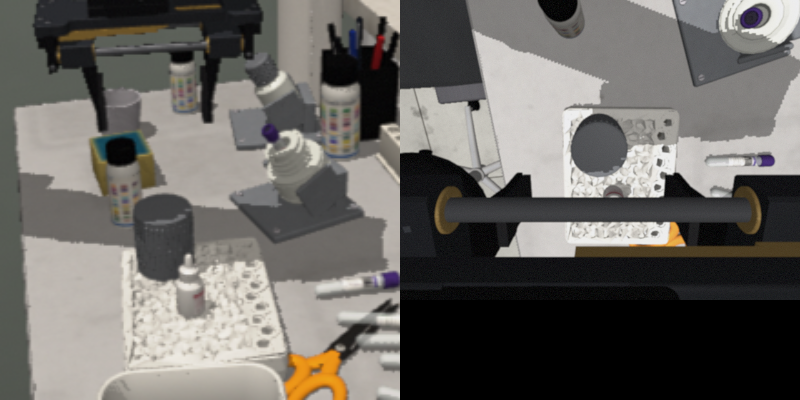

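```bash
python3 - <<'E'
from h import *
p,q=poseA(0.25,0); j=ctrl.solve_ik(p,q); print(j)
ctrl.movej(j); t=tool(); im=ctrl.get_image('wrist'); a=ctrl.get_image('side')
cv2.imwrite('pics/w10.png',im[:,:,::-1]);cv2.imwrite('pics/s10.png',a[:,:,::-1]);np.savez('w10.npz',p=t[0],R=t[1])
n,u=axis(); print(ctrl.current_time_s(),(t[0]-p)*1e3,'head',proj('wrist',u+n*.098,t),'rim',proj('wrist',u+n*.068,t),'side',proj('side',u+n*.098),proj('top',u+n*.098))
cv2.imwrite('pics/s10z.png',cv2.resize(a[200:290,290:390,::-1],None,fx=6,fy=6,interpolation=cv2.INTER_CUBIC))
E
```

```text
[ 0.32454669 -0.1368748  -0.00789719  2.1684112  -0.41745067  0.69473607
 -0.76072405]
25.6583 [-0.08015195 -0.17304968 -0.12210129] head [315.13074333 246.74614796] rim [315.25970764 234.00726475] side [329.93567514 219.36310538] [350.91066581 238.64251364]
```

View pics/w10.png

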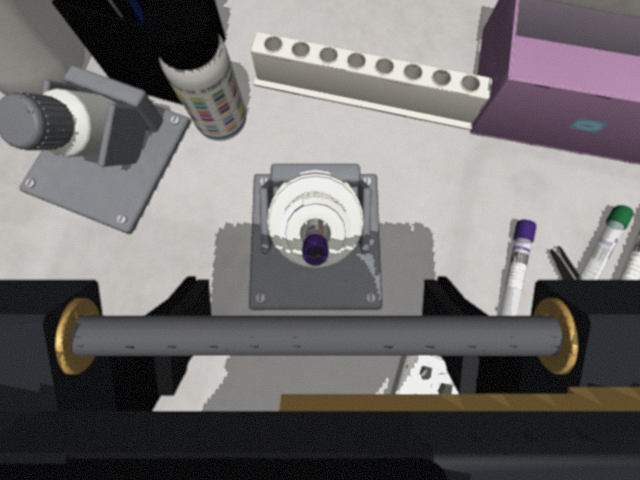

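View pics/s10z.png

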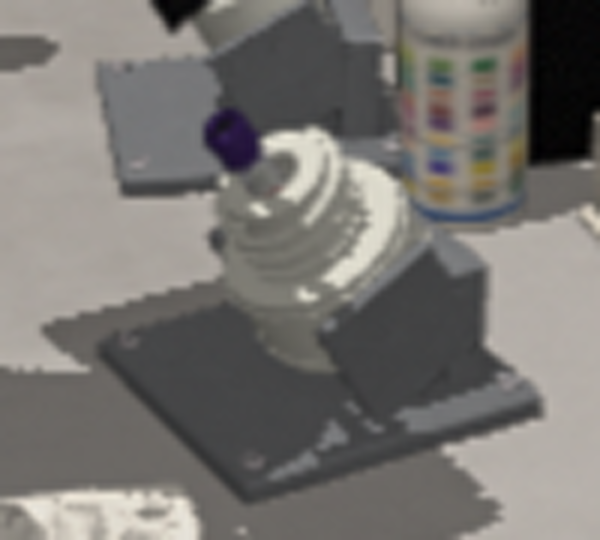

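```bash
python3 - <<'E'
from h import *
n,u=axis(); B=oriA(0); e=B[:,1]; e=e*np.sign(-e[2]); print('e',e)
off=e*.002; q=R2q(B)
ctrl.move_l(u+n*.175+off,vel=.12,ori=q)
st=ctrl.move_l(u+n*.144+off,vel=.05,f_stop=6); print(st,ctrl.current_force())
t=tool(); im=ctrl.get_image('wrist'); a=ctrl.get_image('side')
cv2.imwrite('pics/w11.png',im[:,:,::-1]);cv2.imwrite('pics/s11z.png',cv2.resize(a[180:280,270:390,::-1],None,fx=6,fy=6,interpolation=cv2.INTER_CUBIC))
f0=np.array(ctrl.current_force()); ctrl.grab(12); print(ctrl.current_gripper_width(),np.array(ctrl.current_force())-f0,ctrl.current_time_s())
E
```

```text
e [-0.84382923 -0.19481333 -0.5       ]
False [-0.91934499  0.20154522  0.66961757]
0.015325145568872304 [ 0.18808929 -0.51069963 -0.0858797 ] 28.45
```

View pics/s11z.png

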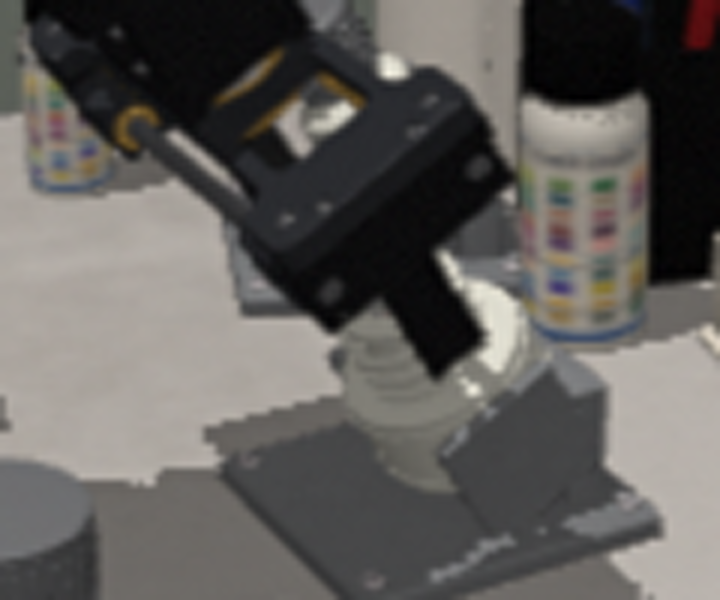

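```bash
python3 - <<'E'
from h import *
p=tool()[0]; n,u=axis()
for d,v in ((.02,.04),(.095,.1)):
    st=ctrl.move_l(p+n*d,vel=v,f_stop=10); print(st,ctrl.current_force(),ctrl.current_gripper_width())
    if st: break
t=tool(); im=ctrl.get_image('wrist'); a=ctrl.get_image('side')
print(ctrl.current_time_s(),ctrl.current_joint_positions())
cv2.imwrite('pics/w12.png',im[:,:,::-1]);cv2.imwrite('pics/s12.png',a[:,:,::-1])
cv2.imwrite('pics/s12z.png',cv2.resize(a[100:300,200:420,::-1],None,fx=3,fy=3))
E
```

```text
False [-0.04668289 -1.22936322 -0.165461  ] 0.015250105529030715
False [-0.30348843  0.53577619 -0.0472482 ] 0.01566800615802914
30.1 [ 0.31621883 -0.11709064 -0.00535046  2.17627137 -0.42714918  0.66866654
 -0.75090066]
```

View pics/s12z.png

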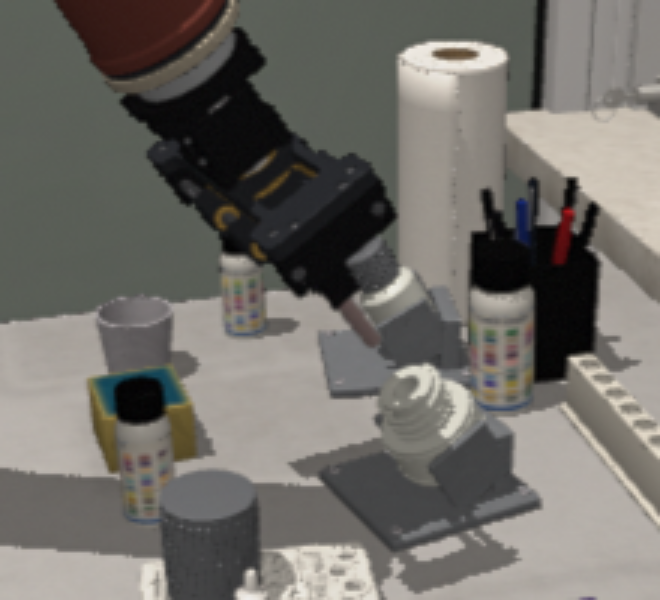

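View pics/w12.png

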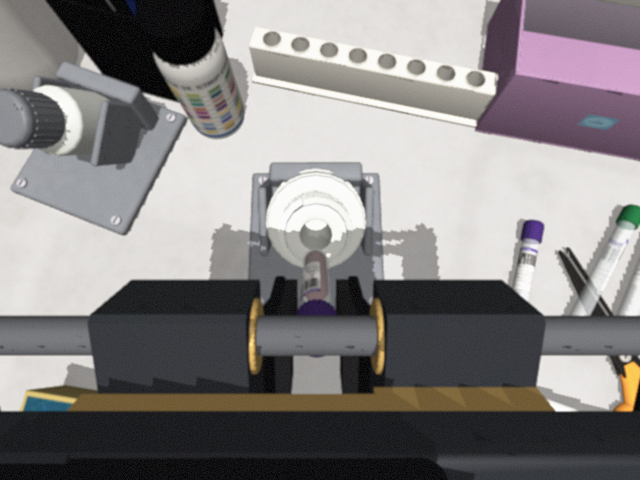

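```bash
python3 - <<'E'
from h import *
print(onz('side',245-.33,204-.33,.055))
P=np.array([.4326,.1451]); lean=np.radians(15)
az=np.arctan2(P[1],P[0]); 
r=np.array([np.cos(az),np.sin(az),0]); ax=-r*np.sin(lean)+np.array([0,0,np.cos(lean)])  # tube up axis
x=np.cross([0,0,1],ax); x/=np.linalg.norm(x)
for sg in (1,-1):
  M=np.column_stack([sg*x,np.cross(-ax,sg*x),-ax])
  for z in (.13,.06,.008):
    foot=np.array([*P,0])-.006*r+[0,0,z]
    print(sg,z,(foot+.129*ax).round(3),ctrl.solve_ik(foot+.129*ax,R2q(M)))
# wrist-camera view pose of cup
im=cv2.imread('pics/s12.png'); cv2.imwrite('pics/s12c.png',cv2.resize(im[185:245,215:275],None,fx=9,fy=9,interpolation=cv2.INTER_CUBIC))
im=cv2.imread('pics/top0.png'); cv2.imwrite('pics/t0c.png',cv2.resize(im[285:340,200:255],None,fx=9,fy=9,interpolation=cv2.INTER_CUBIC))
E
```

```text
[0.42914928 0.13893138 0.055     ]
1 0.13 [0.395 0.133 0.255] [ 0.07481134 -0.28766562 -0.43528161  2.18123456 -0.13455926  0.96335021
 -1.54513833]
1 0.06 [0.395 0.133 0.185] [ 0.08117052 -0.20571004 -0.47553301  2.27583077 -0.10483872  0.7899155
 -1.58110199]
1 0.008 [0.395 0.133 0.133] [ 0.11937531 -0.11812089 -0.53754057  2.33183034 -0.05724704  0.65129867
 -1.6291887 ]
-1 0.13 [0.395 0.133 0.255] [-0.95840662 -0.36232796  0.40561693  2.21871582  0.23714394  1.01229446
  1.23458986]
-1 0.06 [0.395 0.133 0.185] [-1.12613147 -0.32013967  0.58444269  2.32185491  0.30869692  0.85248465
  1.17498038]
-1 0.008 [0.395 0.133 0.133] [-1.46552317 -0.34535816  0.91643708  2.39053782  0.48682003  0.76019832
  1.02905793]
```

View pics/s12c.png

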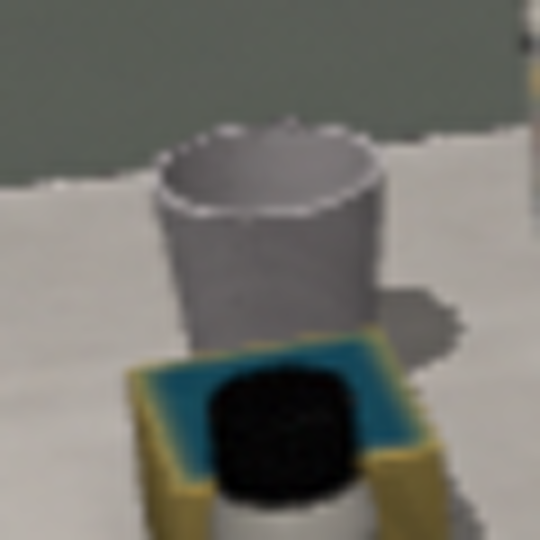

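View pics/t0c.png

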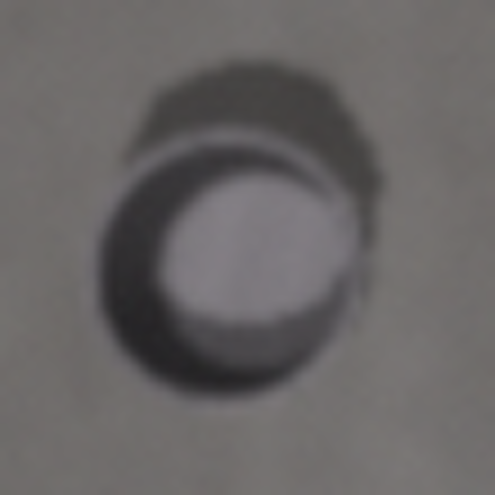

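```bash
python3 - <<'E'
from h import *
t=(225.1,313.6); s=(244.6,203.3)
print(onz('top',*t,.055),onz('side',*s,.055),tri([ray('top',*t),ray('side',*s)]))
E
```

```text
[0.43279037 0.14629829 0.055     ] [0.42925742 0.14113473 0.055     ] [0.43130459 0.14687281 0.0523329 ]
```

```bash
cat >> h.py <<'E'
CUP=np.array([.4315,.1455])
def cupPose(z,lean=15,off=-.006,P=None):
    P=CUP if P is None else P; lean=np.radians(lean)
    az=np.arctan2(P[1],P[0]); r=np.array([np.cos(az),np.sin(az),0]); ax=-r*np.sin(lean)+np.array([0,0,np.cos(lean)])
    x=np.cross([0,0,1],ax); x/=np.linalg.norm(x)
    M=np.column_stack([x,np.cross(-ax,x),-ax]); return np.array([*P,z])+off*r+.129*ax, R2q(M)
E
python3 - <<'E'
from h import *
p=tool()[0]; ctrl.move_l(p+[-.02,0,.06],vel=.15)
P,q=cupPose(.13); j=ctrl.solve_ik(P,q); print(j,P)
ctrl.movej(j); t=tool(); print(ctrl.current_time_s(),ctrl.current_gripper_width(),t[0]-P)
im=ctrl.get_image('wrist'); a=ctrl.get_image('side')
cv2.imwrite('pics/w13.png',im[:,:,::-1]);np.savez('w13.npz',p=t[0],R=t[1])
cv2.imwrite('pics/s13z.png',cv2.resize(a[100:300,170:390,::-1],None,fx=3,fy=3))
print(proj('wrist',[*CUP,.055],t),proj('wrist',[*CUP,.005],t))
E
```

```text
[ 0.16199465 -0.29658298 -0.50559909  2.17981259 -0.16716377  0.96527304
 -1.51173978] [0.39417706 0.13291486 0.25460443]
31.75 0.015417300768886729 [ 0.00034181 -0.00082807 -0.00032505]
[314.26144132 245.56467071] [314.59643347 244.37050012]
```

View pics/w13.png

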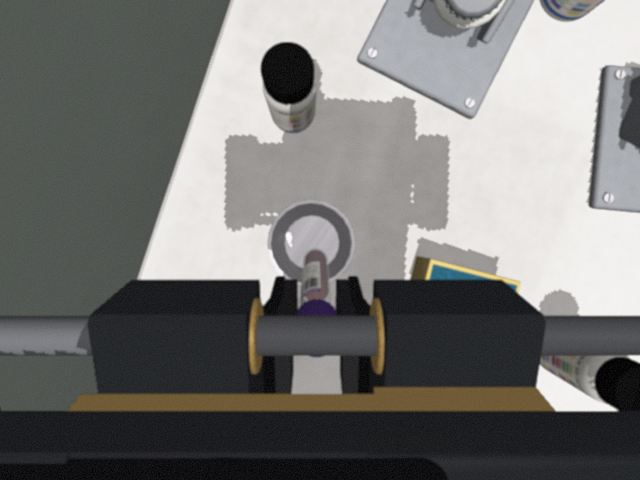

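View pics/s13z.png

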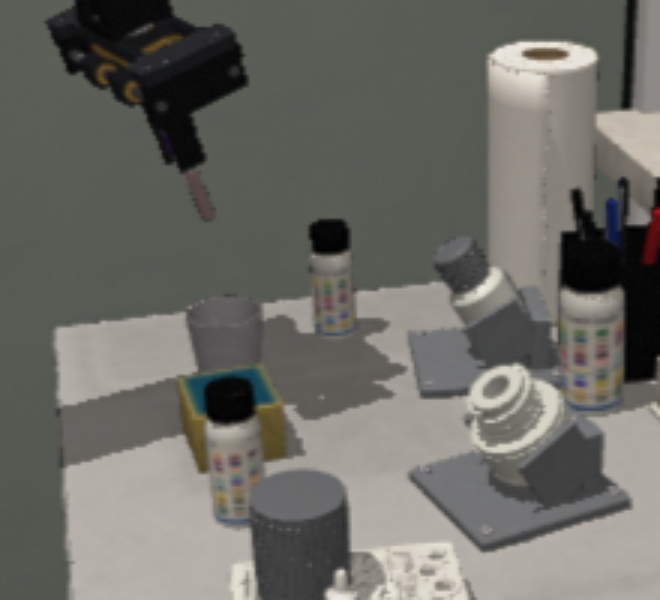

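```bash
python3 - <<'E'
from h import *
d=np.load('w13.npz'); c=onz('wrist',311.5,243,.055,(d['p'],d['R']))[:2]; print(c)
C=(c+CUP)/2; print(C)
P,q=cupPose(.065,off=-.003,P=C); st=ctrl.move_l(P,vel=.1,ori=q,f_stop=6); print(st)
ctrl.dwell(.1); f0=np.array(ctrl.current_force())
if not st:
  P,q=cupPose(-.004,off=-.003,P=C); st=ctrl.move_l(P,vel=.025,ori=q,f_stop=2); t=tool()
  ctrl.dwell(.1);print(st,'foot z est',(t[0]-P)[2]-.004,((t[0]-P)*1e3).round(1),np.array(ctrl.current_force())-f0,ctrl.current_gripper_width(),ctrl.current_time_s())
im=ctrl.get_image('wrist'); a=ctrl.get_image('side')
cv2.imwrite('pics/w14.png',im[:,:,::-1])
cv2.imwrite('pics/s14z.png',cv2.resize(a[130:270,190:330,::-1],None,fx=4.2,fy=4.2))
E
```

```text
[0.43261628 0.14796952]
[0.43205814 0.14673476]
False
True foot z est 0.00029176338145102745 [ 0.2 -0.   4.3] [-2.42379662  0.88792321  5.57000405] 0.015532657367326707 35.1333
```

View pics/w14.png

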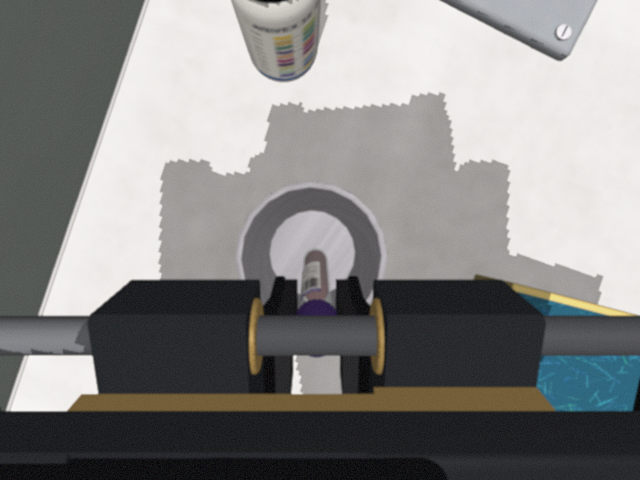

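View pics/s14z.png

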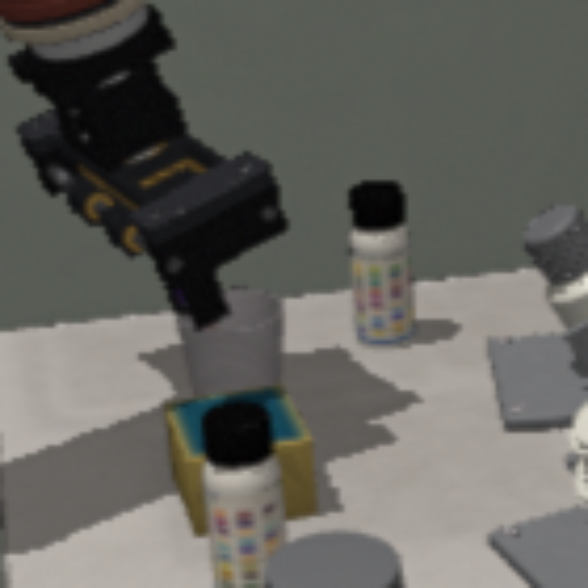

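```bash
python3 - <<'E'
from h import *
C=np.array([.43206,.14673])
P,q=cupPose(.006,off=-.003,P=C); ctrl.move_l(P,vel=.05,ori=q)
P,q=cupPose(.006,lean=8,off=-.007,P=C); st=ctrl.move_l(P,vel=.03,ori=q,f_stop=6); print(st)
ctrl.dwell(.15); f0=np.array(ctrl.current_force())
if not st:
  P,q=cupPose(-.006,lean=8,off=-.007,P=C); st=ctrl.move_l(P,vel=.02,ori=q,f_stop=2); t=tool()
  ctrl.dwell(.1);print(st,'foot z est',(t[0]-P)[2]-.006,((t[0]-P)*1e3).round(1),np.array(ctrl.current_force())-f0,ctrl.current_time_s())
  print('tip z',(t[0]+t[1][:,2]*.07)[2])
im=ctrl.get_image('wrist'); a=ctrl.get_image('side')
cv2.imwrite('pics/w15.png',im[:,:,::-1])
cv2.imwrite('pics/s15z.png',cv2.resize(a[130:270,190:330,::-1],None,fx=4.2,fy=4.2))
E
```

```text
False
True foot z est -0.0007165358814639981 [0.1 0.  5.3] [-1.15034117 -0.04168173  5.36452203] 36.7167
tip z 0.0577155099294793
```

View pics/s15z.png

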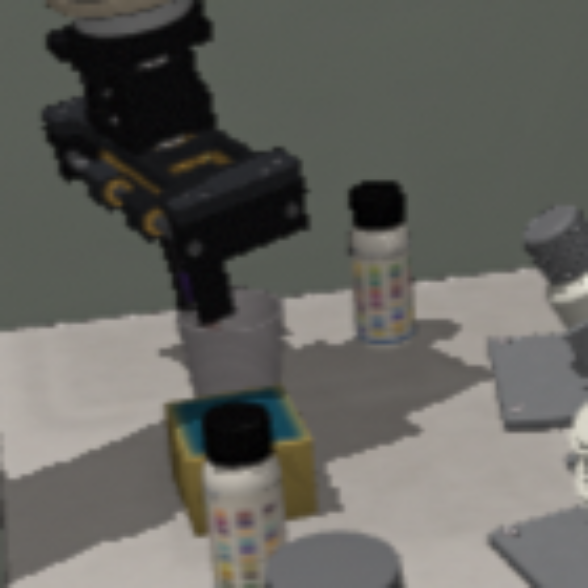

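View pics/w15.png

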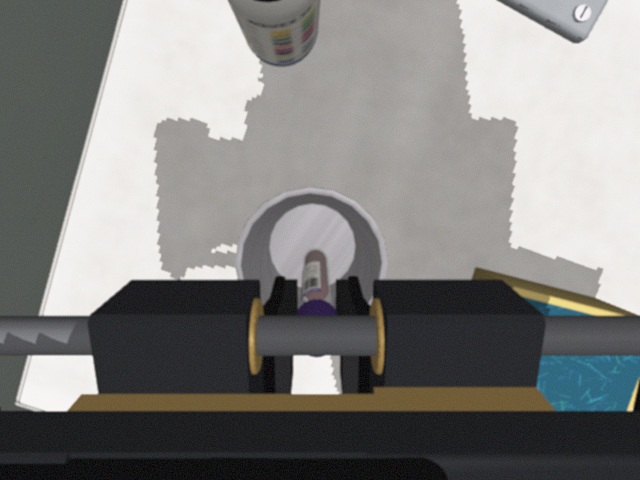

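```bash
python3 - <<'E'
from h import *
p=tool()[0]; ctrl.move_l(p+[0,0,.0012],vel=.02); f0=np.array(ctrl.current_force())
ctrl.let_go(); ctrl.dwell(.4); print(np.array(ctrl.current_force()),f0,ctrl.current_time_s())
t=tool();im=ctrl.get_image('wrist');cv2.imwrite('pics/w16.png',im[:,:,::-1])
ctrl.move_l(t[0]-t[1][:,2]*.13,vel=.12); ctrl.dwell(.2)
im=ctrl.get_image('wrist'); a=ctrl.get_image('side');cv2.imwrite('pics/w17.png',im[:,:,::-1]);cv2.imwrite('pics/s17.png',a[:,:,::-1])
cv2.imwrite('pics/s17z.png',cv2.resize(a[150:370,180:400,::-1],None,fx=2.7,fy=2.7,interpolation=cv2.INTER_CUBIC))
b=ctrl.get_image('top');cv2.imwrite('pics/t17.png',b[:,:,::-1]);cv2.imwrite('pics/t17z.png',cv2.resize(b[140:350,180:490,::-1],None,fx=2.5,fy=2.5,interpolation=cv2.INTER_CUBIC));print(ctrl.current_time_s())
E
```

```text
[ 0.26970723 -0.33507567  0.68784369] [ 0.05729094 -0.22899896  1.11014492] 38.8
40.4333
```

View pics/w17.png

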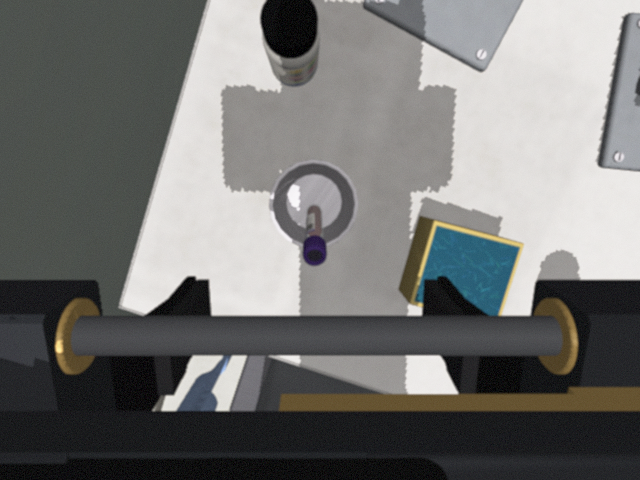

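View pics/s17z.png

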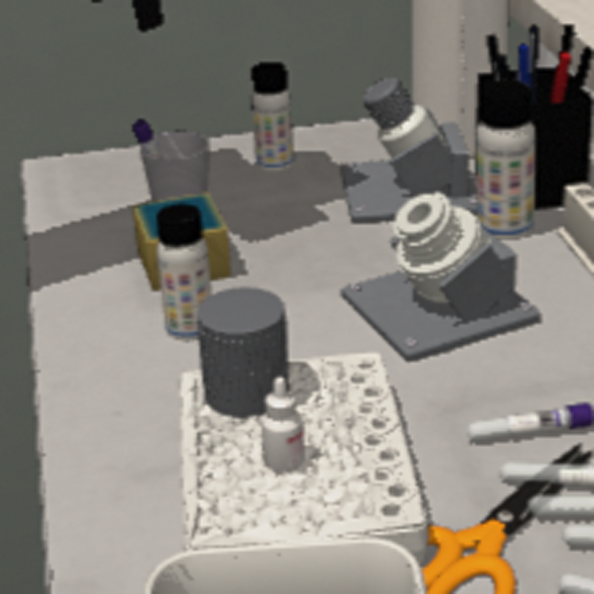

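View pics/t17z.png

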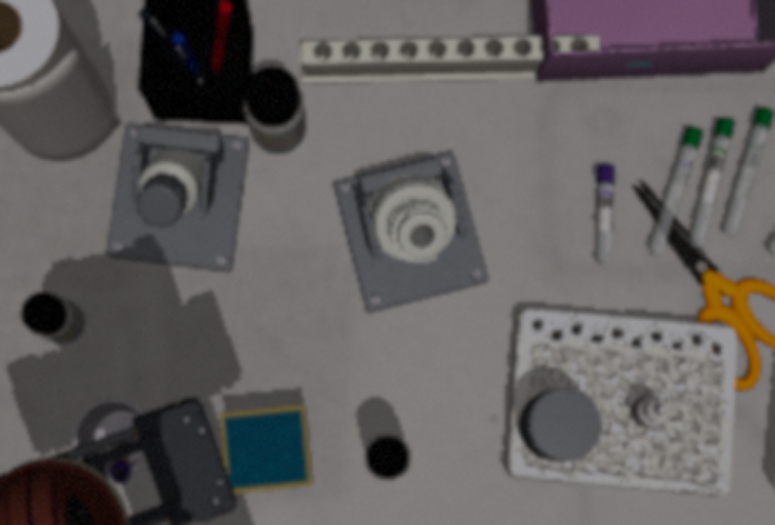

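```bash
python3 - <<'E'
from h import *
c=onz('top',404-.3,309.2-.3,.097)[:2]; d=c-TC; k,s=np.cos(TY),np.sin(TY)
print('cap',c,'tray frame',k*d[0]+s*d[1],-s*d[0]+k*d[1])
t=tool(); f=onz('wrist',315,208,.012,t); h=onz('wrist',314,251,.078,t); print('foot~',f,'head~',h,'lean',np.arctan2(np.linalg.norm((h-f)[:2]),h[2]-f[2]),'cup',onz('wrist',313,203,.055,t))
a=cv2.imread('pics/top0.png').astype(int);b=cv2.imread('pics/t17.png').astype(int)
for n,(x,y) in dict(strip=(289,180),teal=(287,319),drop=(437,302)).items():
    A=a[y-25:y+25,x-25:x+25].astype(np.float32).mean(2);B=b[y-25:y+25,x-25:x+25].astype(np.float32).mean(2); print(n,cv2.phaseCorrelate(A,B))
ctrl.finish_job()
E
```

```text
cap [ 0.43284851 -0.21125316] tray frame 0.06409475254127783 0.024964814601377484
foot~ [0.42840083 0.14590192 0.012     ] head~ [0.40463872 0.13832809 0.078     ] lean 0.3612913467263361 cup [0.43356212 0.14900446 0.055     ]
strip ((0.09352755679582359, 0.22222419698249496), 1.0044120616912842)
teal ((0.09820763362231943, 0.14533480814867517), 0.42273655281066896)
drop ((0.029523151711408957, 0.04781338543347147), 0.6723701774597168)
the job is handed in; nothing more can be done
```

I finished the job and handed it in at about 40.5 s. I unscrewed the wide cap in two turns with one regrip (390° in all), drew it off along its axis, and stood it top-up on the foam tray. Then I pulled the tube out and stood it in the steel cup. No force stop tripped on the cap or on pulling the tube out.

Last checks, all from the camera images:
- **Cap:** it stands upright at about (64, 25) mm in the tray frame, over the flat part.
- **Tube:** its foot is about 6 mm from the cup's centre, and it leans about 0.36 rad against the rim. I worked this out from assumed foot and head heights.
- **Bottle, box and dropper:** the black-capped bottle, teal box and dropper moved less than 0.3 px in the top view. The box's match was weak (0.42) because the arm's shadow fell on it.
- **Cup and robot:** the cup was upright and within about 4 mm of its first measured place. The gripper was open and clear.

Two things disagreed with what I expected:
- **Cap position:** the cap's measured position was about 5 mm off the one computed from its stand. I went with the direct view of the cap.
- **Contact heights:** the cap touched down about 3 mm lower, and the tube about 5 mm lower, than I had calculated. For the tube I could not fully rule out a finger touching the cup rim, so I reduced the lean, lowered it again and lifted slightly before letting go.

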